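# Clamp a battery module in the hand-cranked compression fixture

### The arm

A 6-joint arm with a two-finger parallel gripper is mounted at the origin on the work surface. World frame = base frame: x ahead of the robot, y to its left, z up, the work surface at z = 0. Lengths are in m, angles in degrees, forces in N, time in s.
With the tool pointing down it reaches from about 0.375 to 0.9 m from the base axis. Payload 3.1 kg.
Tool frame: the origin (TCP) lies between the finger pads; the fingertips stand 11 mm ahead of it and the grasp point (between the pads) lies 8 mm behind it; z points along the fingers, y is the line along which they close (so a half turn about z gives the same grasp; the last joint's range is limited). The gripper opens to 87 mm and grips with 3 to 60 N. Pads are 19 mm wide; open, the fingers measure 117 mm over their backs; the gripper's body (75 mm by 190 mm) begins 51 mm behind the grasp point.
Start: joints at [-75.831, 30.224, 82.088, -0, 67.689, -10.227], TCP at [0.258, -0.569, 0.234] pointing down, gripper open.
Joint ranges: [-176.69, 176.69], [-43.24, 126.21], [12.49, 139.97], [-82, 262], [0, 151.66], [-163.58, 163.58]. Speed limits (degrees/s): [159.86, 159.86, 180, 180, 180, 180].

### API

Orientations are given as a 3x3 rotation matrix whose columns are the frame's x, y, z axes.
In Python, from rig import bot gives the robot as it stands.
- The arm moves only by the tool apply_moves, never from a script. Its argument "steps" is a list that holds one entry, the list of rows, each a list of 7 numbers: the shift along the tool's x, y, z in cm, then the turn, a rotation vector about the tool's x, y, z in degrees, then the gripper command: -1 is shut, 1 is fully open, values between are in proportion. In form: [[[dx, dy, dz, rx, ry, rz, jaw], ...]]. A call has 1 to 20 rows; each row is the pose to reach, as a shift and turn from the pose commanded when the call began, along the tool's axes at that moment; what a row does not reach only later rows make up. A row lasts 1/8 s, in which the tool goes at most 62.5 mm and 10.7 degrees, less where a joint would pass 70% of its speed; a pose out of reach is approached as far as the arm can. A call with a gripper value outside its range is refused whole. The fingers move at their own pace and stop on an object; the grip force is fixed at half the most. Time passes only in rows, so rows that repeat a pose let the fingers close. It gives the time, the measured TCP pose, the force, the opening and the grip force at its end, in the units of the state.
- bot.read_state(): the state, without advancing time (a new reading comes with each control period).
- bot.capture(name): name is "scene" or "top"; returns the picture (384x512x3 uint8, blue, green, red); there is no depth.
- bot.camera_model(name): a dict with "intrinsics" (3x3 intrinsics, pixels), "R" (3x3) and "t" (3): a world point X has camera coordinates R X + t. Camera axes: x right, y down, z forward; pixel columns grow to the right and rows downward; lengths in m; the calibration is good to about 2 mm. A picture is of the moment at which its call begins. camera_model takes no time and is no camera call.
- bot.hand_in(): hands the job in; it is judged then, once.
The state is a dict: "time_s": time; "joint_positions": joint angles; "qvel": joint speeds; "tau": joint torques, N m; "position": TCP position; "tcp_rot": TCP orientation; "force": force on the tool from outside, world axes, zero at the start; "moment": the same for the moment, N m; "opening": opening from 0.0 (shut) to 1.0 (fully open); "grasp_force": force on a finger pad.
Only numpy, scipy, OpenCV 4.12 (cv2) and the standard library are available. Lean on these libraries where they do the work, as an engineer would, in place of code of your own. Each camera call takes 0.05 s, during which the arm holds its last target. There are 200 camera calls.

### The job

Lift the black battery module by its yellow rib and set it down flat between the rails of the blue compression fixture. Then take hold of the crank by its loose orange sleeve and wind it clockwise (seen from above), always turning it by the held sleeve, until the jaw has pushed the module against the end stop and you feel the handle go clearly heavier; stop there with the module firmly clamped but not crushed, and let go. Leave the other things on the bench where they are.

Things in the scene. Friction and masses are not known exactly. Their poses are not given: they have to be found in the camera images.
- press: Blue and aluminium compression fixture, bolted down; where it stands and its yaw vary. Origin: underside of its base plate (160 mm along x, 390 mm along y from -215 to +175, 12 mm thick), z up, jaw travel along +y. From -y to +y: blue gearbox with the crank (110 x 90 mm, top 95 mm high, centre y -160), jaw with red pad, bed between two rails, end stop.
- bed (a point): Top of the black bed (22 mm above the bench) at press x 0, y +50 mm, where the middle of the module's underside goes: there it is 15 mm short of the stop and at first at least 10 mm clear of the jaw. The steel rails (y -45 to +115 mm) have inner faces 76 mm apart, 3 mm clear each side of the module, and with flared yellow lips rise to 51 mm.
- jaw_home (a point): Nominal middle of the red jaw pad's face at crank angle 0 (press x 0, y -45 mm, 52 mm high), fixed to the press. The pad (60 mm wide, 50 mm high) goes 8 mm per rad of crank towards the stop, but a pad adjustment, not measured, shifts it by up to 12 mm either way. The pad sits on springs, 15 N per mm.
- stop: Blue fixed end stop, 90 x 35 x 66 mm. Origin: bottom of the face that meets the module, at press (0, 115, 12) mm; axes as the press. Once the module touches it, the clamp force grows by about 120 N per rad of crank. A good clamp is about 35 N; under 15 N is loose, over 60 N crushes the cells.
- crank_axis (a point): Point on the crank's vertical axis, at the height of the sleeve's middle, 145.5 mm above the bench (press x 0, y -160 mm). Axes as the press.
- crank (a joint): Crank angle (rad), grows clockwise seen from above, -0.3 to 11. At q the sleeve is at the axis + 65 mm * (-cos q, sin q) in press x, y (at 0 the arm points along press -x). Starts at 0 to 2; the module meets the stop anywhere from about 6 to 9. Turning takes about 8 N at the sleeve when free (dry friction, 0.5 N m, which also holds it where it is left) and 1 N more per 8 N of clamp force.
- sleeve: Orange upright grip sleeve of the crank with black bands, 28 mm diameter, 56 mm tall, from 117.5 to 173.5 mm above the bench; it spins freely on its pin, so it can be gripped from above and carried round with the hand kept at one yaw. Origin: its middle. The steel crank arm (top 111 mm high) lies below it. A hand pausing between steps feels less than the full turning force, yet still the rise.
- module: Loose battery module, 0.4 to 0.8 kg: black block 70 mm (its x) by 100 mm (its y) by 60 mm high with orange stripes; on top the yellow rib. Origin: centre of its underside, z up. Either way round fits.
- module_rib (a point): Middle of the module's yellow lifting rib, 74 mm above its underside. The rib is 16 mm thick (module x), 60 mm long (module y), 28 mm tall, the black top is 14 mm below this point.
- screwdriver: Loose orange screwdriver, 200 mm, to be left alone.
- spanner: Loose steel spanner, 180 mm, to be left alone.
- tape: Loose yellow tape measure, 70 x 35 x 60 mm, to be left alone. Origin: centre of its underside.
- marker: Loose white and black marker pen, 120 mm, to be left alone.
- cap_a: Loose blue terminal cap, 44 mm diameter, 38 mm high, to be left alone.
- cap_b: Loose black terminal cap, 44 mm diameter, 38 mm high, to be left alone.
Things that resemble listed ones, but are neither listed nor needed, are in the scene too. What is shaped like the module but pink or purple is not meant.

How it is judged (in metres and radians):
On the way, in this order (a step that is already met when the one before it is completed fails the run):
1. the module lies flat between the rails, let go, before it is clamped (x of module in the frame of bed between -0.008 and 0.008 m and z of module in the frame of bed between -0.004 and 0.005 m and angle between the y axis of module and the y axis of press, either way round below 0.08 rad and angle between module's own z axis and vertical below 0.06 rad and y of module in the frame of bed between -0.03 and 0.02 m and contact force between the fingers and module below 0.1 N and linear speed of module below 0.03 m/s and contact force between stop and module below 10 N), for 0.2 s.
2. cranked by the held sleeve until the module is clamped against the stop with more than 15 N (x of module in the frame of bed between -0.008 and 0.008 m and z of module in the frame of bed between -0.004 and 0.005 m and angle between the y axis of module and the y axis of press, either way round below 0.08 rad and angle between module's own z axis and vertical below 0.06 rad and contact force between stop and module above 15 N and contact force between the fingers and sleeve above 0.5 N), for 0.2 s.
At the end, for the whole second after the job is handed in: The module lies flat on the bed between the rails (within 8 mm of the middle line, 4 mm below to 5 mm above the bed, 0.08 rad of the fixture's direction, tilt under 0.06 rad), against the end stop, pressed on it with 15 to 60 N; module and crank at rest, sleeve let go (x of module in the frame of bed between -0.008 and 0.008 m and z of module in the frame of bed between -0.004 and 0.005 m and angle between the y axis of module and the y axis of press, either way round below 0.08 rad and angle between module's own z axis and vertical below 0.06 rad and y of module in the frame of bed between 0.008 and 0.02 m and contact force between stop and module between 15 and 60 N and linear speed of module below 0.01 m/s and velocity of joint crank between -0.1 and 0.1 rad/s); the robot touches nothing.
It fails at once if the module pressed against the stop with more than 60 N (cells crushed) (contact force between stop and module above 60 N).
It fails at once if the crank turns (over 0.5 rad/s) while the sleeve is not held by the fingers ((velocity of joint crank above 0.5 rad/s or velocity of joint crank below -0.5 rad/s) and contact force between the fingers and sleeve below 0.5 N).
It fails at once if the module let go more than 20 mm above the bed over the fixture (z of module in the frame of bed above 0.02 m and horizontal distance between module and bed below 0.1 m and contact force between the fingers and module below 0.1 N).
It fails at once if one of the loose tools or caps shifted by more than 30 mm (distance of any of screwdriver, spanner, tape, marker, cap_a, cap_b from where it was at the start of the episode above 0.03 m).
It also fails if it takes over 70 s, if anything falls off the work surface, if the arm or the gripper's body presses on something with over 40 N, if the wrist force passes 120 N, or if a joint passes its speed limit or range.

## Working session

There is one attempt and no reset: what is moved stays moved. The work goes in short steps, Python scripts to look and compute and a tool call to move; the robot and the scene stay as the last step left them, time stands still between calls to the robot, and variables do not carry over. Pictures are saved under pics/ and viewed, at most 10 in all, crops included, and the job is handed in when it is done.

Besides the shell and the picture viewer there is one more tool, called after "Call:" by a JSON object that holds its "api" and its "payload". apply_moves: Moves the arm, as the interface text tells. Its arguments: {"type":"object","properties":{"steps":{"type":"array","items":{"type":"array","items":{"type":"array","items":{"type":"number"}}}}},"required":["steps"]}

```bash
ls; mkdir -p pics; python3 - <<'E'
from rig import bot
import cv2,numpy as np
for n in("scene","top"):
    cv2.imwrite(f"pics/{n}0.png",bot.capture(n)); m=bot.camera_model(n); print(n,np.round(m["intrinsics"],1).tolist(),np.round(m["R"],3).tolist(),np.round(m["t"],3))
s=bot.read_state();print(s["time_s"],s["position"],np.round(s["tcp_rot"],3),s["force"])
E
```

```text
pics
scene [[449.0, 0.0, 252.7], [0.0, 449.0, 185.2], [0.0, 0.0, 1.0]] [[0.657, 0.754, 0.008], [0.565, -0.485, -0.668], [-0.499, 0.443, -0.745]] [-0.33  -0.231  1.687]
top [[410.0, 0.0, 260.0], [0.0, 410.0, 193.9], [0.0, 0.0, 1.0]] [[0.004, -1.0, 0.001], [-0.989, -0.004, -0.148], [0.148, -0.0, -0.989]] [-0.035  0.541  1.361]
0.1 [ 0.25803848 -0.56853954  0.23267652] [[ 0.911  0.413 -0.001]
 [ 0.413 -0.911  0.002]
 [ 0.    -0.002 -1.   ]] [-0.14356171 -0.02496081 -0.39270787]
```

View pics/scene0.png

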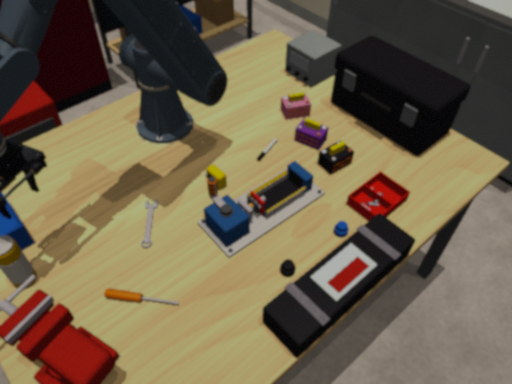

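View pics/top0.png

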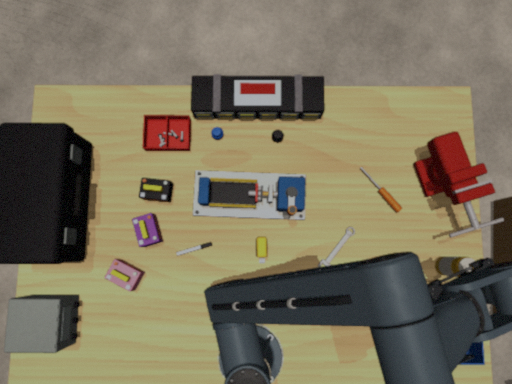

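Candidates for the module: black with yellow rib at top (155,189) / scene (335,156); purple at top (146,229); pink at top (124,275). The black one matches. The press gearbox is at top (292,195), its stop at (205,190), and the sleeve near (290,210). Next is a close crop plus mask measurements.

```bash
cat > h.py <<'E'
from rig import bot
import cv2,numpy as np
def ray(n,uv):
    m=bot.camera_model(n);R=np.array(m["R"]);t=np.array(m["t"])
    d=R.T@np.linalg.inv(m["intrinsics"])@np.array([uv[0],uv[1],1.]);return -R.T@t,d
def onz(n,uv,z):
    c,d=ray(n,uv);return c+d*(z-c[2])/d[2]
def tri(a,b):
    (c,d),(e,f)=ray("top",a),ray("scene",b)
    s=np.linalg.lstsq(np.c_[d,-f],e-c,rcond=None)[0];p,q=c+d*s[0],e+f*s[1];return (p+q)/2,np.linalg.norm(p-q)
def proj(n,X):
    m=bot.camera_model(n);p=m["intrinsics"]@(np.array(m["R"])@X+m["t"]);return p[:2]/p[2]
def blobs(img,lo,hi,box,amin=8):
    h=cv2.cvtColor(img,cv2.COLOR_BGR2HSV);m=cv2.inRange(h,lo,hi)
    x0,y0,x1,y1=box;k=np.zeros_like(m);k[y0:y1,x0:x1]=m[y0:y1,x0:x1]
    out=[]
    for c in cv2.findContours(k,cv2.RETR_EXTERNAL,cv2.CHAIN_APPROX_NONE)[0]:
        if len(c)>=amin:
            p=c[:,0,:];(cx,cy),(w,hh),a=cv2.minAreaRect(c);out.append((round(cx,1),round(cy,1),round(w,1),round(hh,1),round(a,1)))
    return out
E
python3 - <<'E'
from h import *
t=cv2.imread("pics/top0.png");s=cv2.imread("pics/scene0.png")
print("rib top",blobs(t,(20,120,110),(35,255,255),(138,172,175,206)))
print("rib sc",blobs(s,(20,120,110),(35,255,255),(315,135,360,180)))
print("orange sl top",blobs(t,(5,100,80),(19,255,255),(270,175,310,222),4))
print("orange sl sc",blobs(s,(5,100,80),(19,255,255),(200,165,245,215),4))
print("blue top",blobs(t,(100,120,30),(125,255,255),(190,165,310,225)))
print("plate top",blobs(t,(0,0,110),(180,60,255),(185,160,315,228),30))
A=cv2.resize(t[160:225,130:315],None,fx=4,fy=4,interpolation=cv2.INTER_CUBIC)
B=cv2.resize(s[130:260,190:365],None,fx=2.6,fy=2.6,interpolation=cv2.INTER_CUBIC)
o=np.zeros((598,760,3),np.uint8);o[:260,:740]=A;o[260:598,:455]=B[:338];cv2.imwrite("pics/c1.png",o)
E
```

```text
rib top [(151.9, 187.2, 18.2, 5.2, 6.3)]
rib sc [(337.4, 144.8, 5.4, 16.1, 63.4)]
orange sl top [(294.0, 221.0, 2.0, 0.0, 180.0), (291.9, 210.2, 7.5, 8.4, 78.7)]
orange sl sc [(209.0, 191.0, 2.0, 0.0, -90.0), (216.2, 190.9, 0.9, 4.1, 18.4), (211.6, 182.0, 9.9, 9.9, 76.0), (203.0, 167.5, 5.0, 6.0, 90.0)]
blue top [(204.0, 191.0, 26.0, 10.0, 90.0), (290.5, 193.8, 26.1, 33.3, 2.4)]
plate top [(292.0, 201.5, 11.0, 8.0, 90.0), (303.2, 204.8, 14.0, 37.1, 25.9), (248.5, 194.6, 111.7, 45.9, 2.2)]
```

View pics/c1.png

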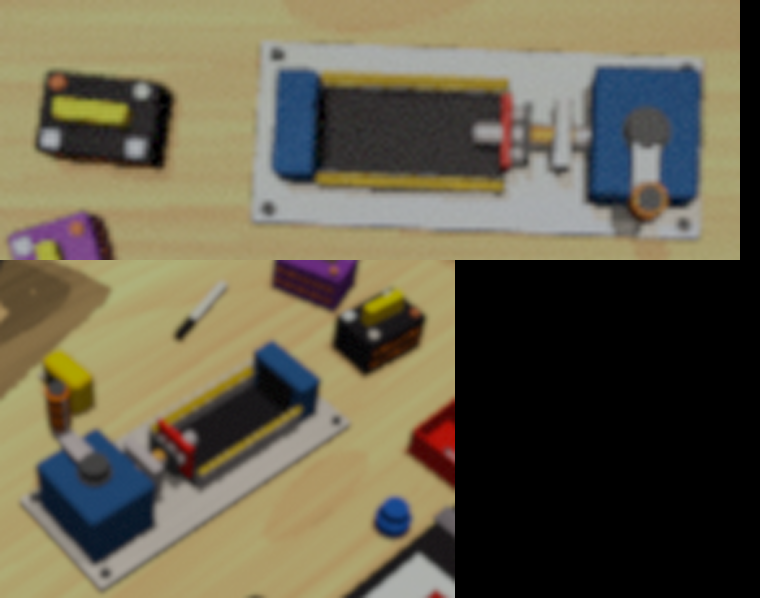

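The crop confirms the black module (centre of rib near top px 152,187) and shows the plate corners, the red jaw pad and the orange sleeve (top px ~292,210).

```bash
python3 - <<'E'
from h import *
P=[onz("top",np.array(c)/4+[130,160]-0.4,.012)[:2] for c in[(263,42),(703,58),(698,237),(252,222)]]
TL,TR,BR,BL=P;print(np.round(P,4).tolist())
c=(TL+TR+BR+BL)/4; v=(TL-TR+BL-BR);w=(TL+TR-BL-BR)
print("len",np.linalg.norm(v)/2,np.linalg.norm(w)/2,"yaw y",np.degrees(np.arctan2(-v[0],v[1])),"yaw x",np.degrees(np.arctan2(w[1],w[0])))
yaw=np.arctan2(-v[0],v[1]);ex=np.array([np.cos(yaw),np.sin(yaw)]);ey=np.array([-np.sin(yaw),np.cos(yaw)])
o=c+ey*.02;print("origin",o,"bed",o+ey*.05,"axis",o-ey*.16)
st=onz("top",(204,191),.078)[:2]-o;print("stop ctr press",st@ex,st@ey,"expect 0,.1325")
g=onz("top",(290.5,193.8),.095)[:2]-o;print("gear",g@ex,g@ey)
s=onz("top",(291.9,210.2),.1735)[:2];d=s-(o-ey*.16);print("sleeve",s,"press rel axis",d@ex,d@ey,"q",np.arctan2(d@ey,-d@ex))
print("tri rib",tri((151.9,187.2),(337.4,144.8)),"onz",onz("top",(151.9,187.2),.088))
for a in(np.radians(6.3),):
    p,q=[onz("top",(151.9+k*9*np.cos(a),187.2+k*9*np.sin(a)),.088)[:2] for k in(-1,1)];d=p-q;print("rib len",np.linalg.norm(d),"yaw",np.degrees(np.arctan2(-d[0],d[1])))
print(onz("top",(130+450/4,160+130/4),.06), "jaw pad y press",(onz("top",(130+507/4,160+130/4),.077)[:2]-o)@ey)
E
```

```text
[[0.6294, 0.195], [0.6165, -0.1919], [0.4589, -0.1856], [0.4705, 0.2002]]
len 0.38655558714474786 0.1583485419784186 yaw y -1.8137858786706638 yaw x -2.093090691423675
origin [0.54442069 0.02440042] bed [0.54600325 0.07437537] axis [ 0.53935649 -0.13551941]
stop ctr press -0.003773555630309695 0.12918862232036007 expect 0,.1325
gear -0.005597282559874866 -0.15763645297693843
sleeve [ 0.47114642 -0.1309945 ] press rel axis -0.06831910792907239 0.0023637145064024307 q 0.03458435140231398
tri rib (array([0.55532757, 0.32503216, 0.08769205]), np.float64(4.857677186380587e-05)) onz [0.55526076 0.32493009 0.088     ]
rib len 0.05981163770860646 yaw -6.1446732859157835
[0.54291077 0.02620617 0.06      ] jaw pad y press -0.04647857323643615
```

Call:
{"api": "apply_moves", "payload": {"steps": [[[64,-69.1,-1.6,0,0,-59.5,1],[64,-69.1,-1.6,0,0,-59.5,1],[64,-69.1,-1.6,0,0,-59.5,1],[64,-69.1,-1.6,0,0,-59.5,1],[64,-69.1,-1.6,0,0,-59.5,1],[64,-69.1,-1.6,0,0,-59.5,1],[64,-69.1,-1.6,0,0,-59.5,1],[64,-69.1,-1.6,0,0,-59.5,1],[64,-69.1,-1.6,0,0,-59.5,1],[64,-69.1,-1.6,0,0,-59.5,1],[64,-69.1,-1.6,0,0,-59.5,1],[64,-69.1,-1.6,0,0,-59.5,1],[64,-69.1,-1.6,0,0,-59.5,1],[64,-69.1,-1.6,0,0,-59.5,1],[64,-69.1,-1.6,0,0,-59.5,1],[64,-69.1,-1.6,0,0,-59.5,1],[64,-69.1,-1.6,0,0,-59.5,1],[64,-69.1,-1.6,0,0,-59.5,1],[64,-69.1,-1.6,0,0,-59.5,1]]]}}

```text
time_s: 2.48
position: [0.5555, 0.323, 0.2497]
tcp_rot: [[0.108, 0.994, -0.0], [0.994, -0.108, -0.0], [-0.0, -0.0, -1.0]]
force: [-0.2, 0.5, -0.9]
opening: 0.999
grasp_force: 0.0
```

Call:
{"api": "apply_moves", "payload": {"steps": [[[0.2,0,6,0,0,0,1],[0.2,0,12,0,0,0,1],[0.2,0,15,0,0,0,1],[0.2,0,17,0,0,0,1],[0.2,0,17.4,0,0,0,1],[0.2,0,17.4,0,0,0,1],[0.2,0,17.4,0,0,0,-1],[0.2,0,17.4,0,0,0,-1],[0.2,0,17.4,0,0,0,-1],[0.2,0,17.4,0,0,0,-1],[0.2,0,17.4,0,0,0,-1],[0.2,0,17.4,0,0,0,-1],[0.2,0,17.4,0,0,0,-1]]]}}

```text
time_s: 4.1
position: [0.5558, 0.3265, 0.0755]
tcp_rot: [[0.106, 0.994, -0.0], [0.994, -0.106, -0.0], [-0.0, -0.0, -1.0]]
force: [-0.8, 0.4, 0.7]
opening: 0.29
grasp_force: 0.0
```

Call:
{"api": "apply_moves", "payload": {"steps": [[[0,0,0,0,0,0,-1],[0,0,0,0,0,0,-1],[0,0,0,0,0,0,-1],[0,0,0,0,0,0,-1]]]}}

```text
time_s: 4.6
position: [0.5553, 0.3264, 0.0754]
tcp_rot: [[0.106, 0.994, -0.001], [0.994, -0.106, -0.0], [-0.0, -0.001, -1.0]]
force: [-1.4, 0.9, 0.3]
opening: 0.179
grasp_force: 30.0
```

Call:
{"api": "apply_moves", "payload": {"steps": [[[0,0,-3,0,0,0,-1],[0,0,-7,0,0,0,-1],[0,0,-10,0,0,0,-1],[-5,0.3,-10,0,0,-1,-1],[-10,0.7,-10,0,0,-2,-1],[-15,1,-10,0,0,-3,-1],[-20,1.4,-10,0,0,-4.2,-1],[-24,1.7,-10,0,0,-4.2,-1],[-25,1.7,-10,0,0,-4.2,-1],[-25,1.7,-10,0,0,-4.2,-1],[-25,1.7,-10,0,0,-4.2,-1]]]}}

```text
time_s: 5.98
position: [0.5461, 0.0772, 0.1754]
tcp_rot: [[0.032, 0.999, -0.0], [0.999, -0.032, 0.001], [0.001, -0.0, -1.0]]
force: [-0.5, -0.2, -4.3]
opening: 0.183
grasp_force: 30.0
```

```bash
python3 - <<'E'
from h import *
t=bot.capture("top");s=bot.capture("scene");print(bot.read_state()["position"],bot.read_state()["force"])
A=cv2.resize(t[160:225,185:315],None,fx=4,fy=4,interpolation=cv2.INTER_CUBIC)
B=cv2.resize(s[130:260,190:345],None,fx=2.6,fy=2.6,interpolation=cv2.INTER_CUBIC)
o=np.zeros((598,520,3),np.uint8);o[:260]=A;o[260:598,:403]=B;cv2.imwrite("pics/c2.png",o)
E
```

```text
[0.54608146 0.07736694 0.1754261 ] [-0.08709956  0.55431836 -4.06713005]
```

View pics/c2.png

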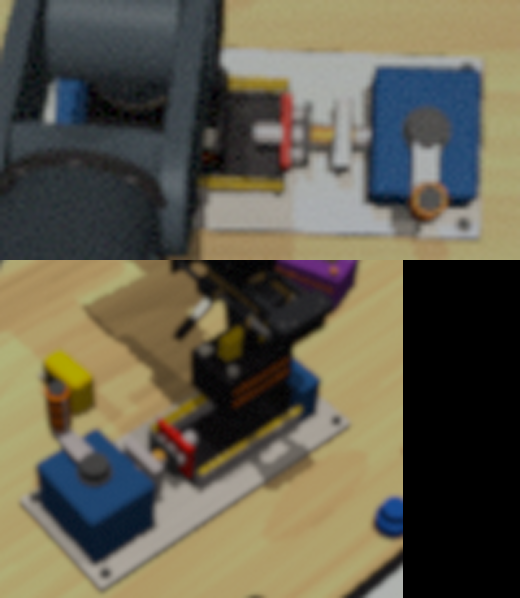

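The module hangs level above the bed, stop visible behind it at crop (300,390). One check of the rail middle line from the yellow lips in the first top picture.

```bash
python3 - <<'E'
from h import *
t=cv2.imread("pics/top0.png")
h=cv2.cvtColor(t,cv2.COLOR_BGR2HSV);m=cv2.inRange(h,(17,110,70),(35,255,255))
L=[];
for sl in((172,190),(198,212)):
    k=np.zeros_like(m);k[sl[0]:sl[1],212:256]=m[sl[0]:sl[1],212:256]
    v,u=np.nonzero(k);f=np.polyfit(u,v,1);p=[onz("top",(x,np.polyval(f,x)),.048)[:2] for x in(215,235,253)];L.append(p);print(np.round(p,4).tolist(),len(u))
L=np.array(L);c=L.mean(0);print(c);d=c[0]-c[-1];print("yaw",np.degrees(np.arctan2(-d[0],d[1])),"x at y=.0744",np.interp(.0744,c[::-1,1],c[::-1,0]), "sep",L[0,:,0]-L[1,:,0])
E
```

```text
[[0.5893, 0.1211], [0.587, 0.0528], [0.5849, -0.0087]] 136
[[0.5041, 0.1195], [0.5014, 0.0517], [0.4991, -0.0093]] 142
[[ 0.54668746  0.12030148]
 [ 0.54420573  0.05222762]
 [ 0.54197327 -0.00900875]]
yaw -2.087875656207978 x at y=.0744 0.5450140565799031 sep [0.08518964 0.08551672 0.08581078]
```

Call:
{"api": "apply_moves", "payload": {"steps": [[[-0.2,-0.05,2,0,0,0,-1],[-0.2,-0.05,4,0,0,0,-1],[-0.2,-0.05,5,0,0,0,-1],[-0.2,-0.05,5.8,0,0,0,-1],[-0.2,-0.05,6.5,0,0,0,-1],[-0.2,-0.05,7.1,0,0,0,-1],[-0.2,-0.05,7.5,0,0,0,-1],[-0.2,-0.05,7.7,0,0,0,-1],[-0.2,-0.05,7.7,0,0,0,-1]]]}}

```text
time_s: 7.2
position: [0.5457, 0.074, 0.0986]
tcp_rot: [[0.033, 0.999, 0.0], [0.999, -0.033, -0.0], [-0.0, 0.0, -1.0]]
force: [0.0, -0.1, -4.0]
opening: 0.178
grasp_force: 30.0
```

Call:
{"api": "apply_moves", "payload": {"steps": [[[0,0,0.06,0,0,0,-1],[0,0,0.12,0,0,0,-1],[0,0,0.15,0,0,0,-1],[0,0,0.15,0,0,0,-1]]]}}

```text
time_s: 7.7
position: [0.5458, 0.0744, 0.098]
tcp_rot: [[0.033, 0.999, 0.001], [0.999, -0.033, 0.0], [0.0, 0.001, -1.0]]
force: [-1.1, 1.5, 5.6]
opening: 0.179
grasp_force: 30.0
```

Call:
{"api": "apply_moves", "payload": {"steps": [[[0,0,0,0,0,0,1],[0,0,0,0,0,0,1],[0,0,0,0,0,0,1],[0,0,0,0,0,0,1],[0,0,-1,0,0,0,1],[0,0,-4,0,0,0,1],[0,0,-9,0,0,0,1],[0,0,-15,0,0,0,1],[-12,0,-15,0,0,0,1],[-20,0,-15,0,0,0,1],[-20,0,-15,0,0,0,1],[-20,0,-15,0,0,0,1],[-20,0,-15,0,0,0,1]]]}}

```text
time_s: 9.32
position: [0.5387, -0.1262, 0.2473]
tcp_rot: [[0.035, 0.999, 0.0], [0.999, -0.035, 0.001], [0.001, 0.0, -1.0]]
force: [0.7, 0.7, 0.5]
opening: 1.003
grasp_force: 0.0
```

```bash
python3 - <<'E'
from h import *
t=bot.capture("top");s=bot.capture("scene");print(bot.read_state()["joint_positions"])
B=cv2.resize(s[120:260,185:345],None,fx=3.5,fy=3.5,interpolation=cv2.INTER_CUBIC)
A=cv2.resize(t[165:225,185:265],None,fx=2.5,fy=2.5,interpolation=cv2.INTER_CUBIC)
o=np.zeros((490,760,3),np.uint8);o[:490,:560]=B;o[:150,560:]=A;cv2.imwrite("pics/c3.png",o)
for z in(.165,.16): pass
print(blobs(s,(5,100,80),(19,255,255),(195,165,245,215),3))
# refine sleeve: project predicted
for q in(0,.05,.1,-.05):
    y=np.radians(-2);ex=np.array([np.cos(y),np.sin(y)]);ey=np.array([-ex[1],ex[0]])
    p=np.array([.5439,.0244])-.16*ey+.065*(-np.cos(q)*ex+np.sin(q)*ey);print(q,p,[proj("scene",np.r_[p,z]) for z in(.1175,.1735)],proj("top",np.r_[p,.1735]))
E
```

```text
[-2.46020742e+01  2.37368362e+01  9.16283051e+01  4.60886108e-02
  6.46871239e+01 -2.27727290e+01]
[(203.5, 196.5, 35.0, 17.0, 90.0), (230.1, 190.8, 22.3, 20.5, 35.5), (222.3, 168.0, 7.8, 1.9, 33.7), (227.5, 165.5, 1.0, 3.0, 90.0), (206.0, 165.5, 1.0, 2.0, 90.0)]
0 [ 0.47335568 -0.13323407] [array([211.97052694, 192.91102598]), array([210.778436  , 179.86839367])] [292.62312683 209.48741027]
0.05 [ 0.47355024 -0.12999023] [array([212.89724641, 192.39920176]), array([211.7369953 , 179.35351484])] [291.56705093 209.42055829]
0.1 [ 0.47390668 -0.12676018] [array([213.85247071, 191.92257433]), array([212.72485394, 178.8741025 ])] [290.5151178  209.30133466]
-0.05 [ 0.47332348 -0.13648357] [array([211.07453825, 193.4569747 ]), array([209.8514748 , 180.41766738])] [293.68064585 209.50171617]
```

View pics/c3.png

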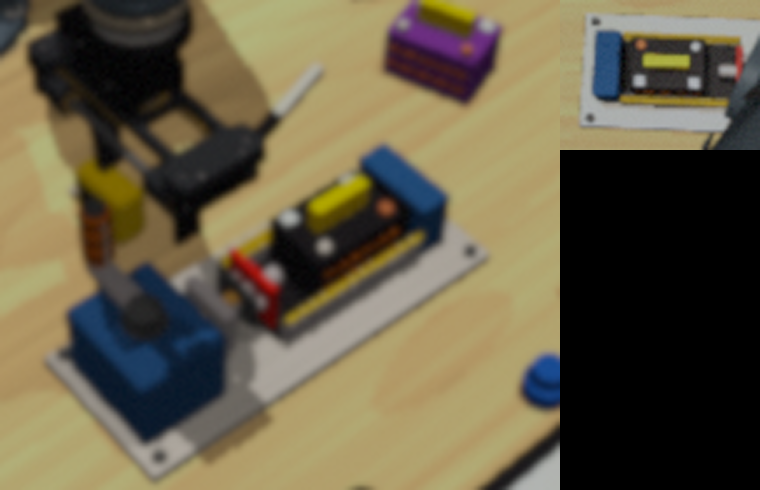

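Call:
{"api": "apply_moves", "payload": {"steps": [[[-0.7,-6.5,0,0,0,0,1],[-0.7,-6.5,0,0,0,0,1],[-0.7,-6.5,4,0,0,0,1],[-0.7,-6.5,8,0,0,0,1],[-0.7,-6.5,10.5,0,0,0,1],[-0.7,-6.5,10.5,0,0,0,1],[-0.7,-6.5,10.5,0,0,0,-1],[-0.7,-6.5,10.5,0,0,0,-1],[-0.7,-6.5,10.5,0,0,0,-1],[-0.7,-6.5,10.5,0,0,0,-1],[-0.7,-6.5,10.5,0,0,0,-1],[-0.7,-6.5,10.5,0,0,0,-1],[-0.7,-6.5,10.5,0,0,0,-1],[-0.7,-6.5,10.5,0,0,0,-1],[-0.7,-6.5,10.5,0,0,0,-1],[-0.7,-6.5,10.5,0,0,0,-1]]]}}

```text
time_s: 11.42
position: [0.4725, -0.1303, 0.1419]
tcp_rot: [[0.033, 0.999, -0.003], [0.999, -0.033, 0.001], [0.001, -0.003, -1.0]]
force: [-4.6, -1.4, 3.0]
opening: 0.312
grasp_force: 30.0
```

```bash
cat > arc.py <<'E'
import sys,numpy as np
a,b,n=float(sys.argv[1]),float(sys.argv[2]),int(sys.argv[3])
for q in np.linspace(a,b,n+1)[1:]: print("%.2f: %.2f, %.2f"%(q,6.5*(np.sin(q)-np.sin(a)),-6.5*(np.cos(q)-np.cos(a))))
E
python3 arc.py .04 1.6 10
```

```text
0.20: 1.01, 0.12
0.35: 1.98, 0.39
0.51: 2.90, 0.82
0.66: 3.75, 1.38
0.82: 4.49, 2.06
0.98: 5.12, 2.85
1.13: 5.62, 3.73
1.29: 5.98, 4.68
1.44: 6.19, 5.67
1.60: 6.24, 6.68
```

Call:
{"api": "apply_moves", "payload": {"steps": [[[1.01,0.12,0,0,0,0,-1],[1.98,0.39,0,0,0,0,-1],[2.9,0.82,0,0,0,0,-1],[3.75,1.38,0,0,0,0,-1],[4.49,2.06,0,0,0,0,-1],[5.12,2.85,0,0,0,0,-1]]]}}

```text
time_s: 12.18
position: [0.5012, -0.08, 0.1419]
tcp_rot: [[0.032, 0.999, -0.006], [0.999, -0.032, 0.001], [0.0, -0.006, -1.0]]
force: [-8.2, -3.9, 5.5]
opening: 0.313
grasp_force: 30.0
```

Call:
{"api": "apply_moves", "payload": {"steps": [[[0.5,0.88,0,0,0,0,-1],[0.86,1.83,0,0,0,0,-1],[1.07,2.82,0,0,0,0,-1],[1.12,3.83,0,0,0,0,-1]]]}}

```text
time_s: 12.68
position: [0.5397, -0.069, 0.1419]
tcp_rot: [[0.033, 0.999, -0.007], [0.999, -0.033, 0.003], [0.002, -0.007, -1.0]]
force: [-8.6, 0.7, 6.0]
opening: 0.313
grasp_force: 30.0
```

```bash
python3 arc.py 1.6 4.7 20; python3 - <<'E'
from rig import bot
s=bot.read_state();print(s["time_s"],s["position"],s["force"],s["moment"],s["opening"])
E
```

```text
1.76: -0.11, 1.00
1.91: -0.37, 1.97
2.06: -0.77, 2.89
2.22: -1.32, 3.74
2.38: -1.99, 4.49
2.53: -2.77, 5.13
2.69: -3.63, 5.64
2.84: -4.57, 6.02
3.00: -5.55, 6.24
3.15: -6.55, 6.31
3.31: -7.55, 6.22
3.46: -8.53, 5.98
3.62: -9.46, 5.60
3.77: -10.32, 5.07
3.93: -11.08, 4.42
4.08: -11.74, 3.65
4.23: -12.27, 2.80
4.39: -12.66, 1.87
4.54: -12.91, 0.89
4.70: -13.00, -0.11
12.675 [ 0.53965725 -0.06899876  0.14186487] [-8.55477235  0.70651141  5.98666034] [0.0037516  1.16843969 0.01199266] 0.3130696802824697
```

Call:
{"api": "apply_moves", "payload": {"steps": [[[-0.11,1.0,0,0,0,0,-1],[-0.37,1.97,0,0,0,0,-1],[-0.77,2.89,0,0,0,0,-1],[-1.32,3.74,0,0,0,0,-1],[-1.99,4.49,0,0,0,0,-1],[-2.77,5.13,0,0,0,0,-1],[-3.63,5.64,0,0,0,0,-1],[-4.57,6.02,0,0,0,0,-1],[-5.55,6.24,0,0,0,0,-1],[-6.55,6.31,0,0,0,0,-1]]]}}

```text
time_s: 13.92
position: [0.6024, -0.1347, 0.1419]
tcp_rot: [[0.034, 0.999, -0.003], [0.999, -0.034, 0.006], [0.006, -0.003, -1.0]]
force: [-4.6, 7.2, 5.3]
opening: 0.315
grasp_force: 30.0
```

Call:
{"api": "apply_moves", "payload": {"steps": [[[-1.0,-0.09,0,0,0,0,-1],[-1.98,-0.33,0,0,0,0,-1],[-2.91,-0.71,0,0,0,0,-1],[-3.77,-1.24,0,0,0,0,-1],[-4.53,-1.89,0,0,0,0,-1],[-5.19,-2.66,0,0,0,0,-1],[-5.72,-3.51,0,0,0,0,-1],[-6.11,-4.44,0,0,0,0,-1],[-6.36,-5.42,0,0,0,0,-1],[-6.45,-6.42,0,0,0,0,-1]]]}}

```text
time_s: 15.18
position: [0.5408, -0.1991, 0.142]
tcp_rot: [[0.035, 0.999, 0.009], [0.999, -0.035, 0.002], [0.002, 0.008, -1.0]]
force: [7.8, 6.4, -4.1]
opening: 0.317
grasp_force: 30.0
```

```bash
python3 arc.py 4.7 6.2 10; python3 - <<'E'
from h import *
t=bot.capture("top");s=bot.capture("scene")
B=cv2.resize(s[120:260,185:345],None,fx=3.5,fy=3.5,interpolation=cv2.INTER_CUBIC)
cv2.imwrite("pics/c4.png",B)
print("rib sc",blobs(s,(20,120,110),(35,255,255),(265,160,300,190)))
E
```

```text
4.85: 0.06, -0.97
5.00: 0.27, -1.92
5.15: 0.61, -2.84
5.30: 1.09, -3.68
5.45: 1.69, -4.45
5.60: 2.40, -5.12
5.75: 3.20, -5.68
5.90: 4.07, -6.11
6.05: 5.00, -6.40
6.20: 5.96, -6.56
rib sc [(280.9, 174.9, 6.7, 17.8, 58.0)]
```

View pics/c4.png

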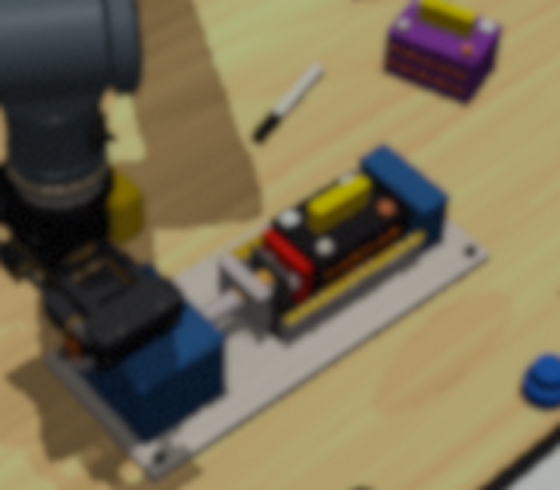

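The pad has advanced close to the module's rear face; the rib is at scene px (281,175), still at its placed spot.

Call:
{"api": "apply_moves", "payload": {"steps": [[[0.06,-0.97,0,0,0,0,-1],[0.27,-1.92,0,0,0,0,-1],[0.61,-2.84,0,0,0,0,-1],[1.09,-3.68,0,0,0,0,-1],[1.69,-4.45,0,0,0,0,-1],[2.4,-5.12,0,0,0,0,-1],[3.2,-5.68,0,0,0,0,-1],[4.07,-6.11,0,0,0,0,-1]]]}}

```text
time_s: 16.27
position: [0.4787, -0.1616, 0.142]
tcp_rot: [[0.031, 1.0, 0.003], [0.999, -0.031, -0.007], [-0.007, 0.003, -1.0]]
force: [-4.1, -10.8, -2.6]
opening: 0.315
grasp_force: 30.0
```

```bash
cat > st.py <<'E'
from h import *
import sys
s=bot.read_state();p=s["position"];A=np.array([.5388,-.1343]);y=np.radians(-2);M=np.array([[np.cos(y),np.sin(y)],[-np.sin(y),np.cos(y)]])
d=M@(p[:2]-A);q=np.arctan2(d[1],-d[0])%(2*np.pi);q+=2*np.pi*(q<3.5)
f=M@np.array(s["force"][:2]);tn=np.array([np.sin(q),np.cos(q)]);rd=np.array([-np.cos(q),np.sin(q)])
img=bot.capture("scene")
print("t %.2f q %.3f r %.4f resist %.1f radial %.1f"%(s["time_s"],q,np.hypot(*d),-f@tn,f@rd),"rib",blobs(img,(20,120,110),(35,255,255),(265,155,315,190)))
E
python3 st.py; python3 arc.py 5.9 6.9 10
```

```text
t 16.27 q 5.821 r 0.0660 resist 8.1 radial 8.2 rib [(301.8, 188.6, 1.8, 5.4, 63.4), (282.4, 174.3, 6.3, 18.3, 63.4)]
6.00: 0.61, -0.21
6.10: 1.25, -0.36
6.20: 1.89, -0.45
6.30: 2.54, -0.47
6.40: 3.19, -0.43
6.50: 3.83, -0.32
6.60: 4.46, -0.15
6.70: 5.06, 0.09
6.80: 5.64, 0.38
6.90: 6.19, 0.73
```

Call:
{"api": "apply_moves", "payload": {"steps": [[[0.61,-0.21,0,0,0,0,-1],[1.25,-0.36,0,0,0,0,-1],[1.89,-0.45,0,0,0,0,-1],[2.54,-0.47,0,0,0,0,-1]]]}}

```text
time_s: 16.82
position: [0.4725, -0.1343, 0.1419]
tcp_rot: [[0.031, 1.0, -0.003], [1.0, -0.031, -0.004], [-0.004, -0.003, -1.0]]
force: [-7.8, -8.4, 2.0]
opening: 0.316
grasp_force: 30.0
```

```bash
python3 st.py; python3 - <<'E'
from h import *
y=np.radians(-2);ey=np.array([-np.sin(y),np.cos(y)]);o=np.array([.5439,.0244])
for v in(.05,.065): print(proj("scene",np.r_[o+v*ey,.105]))
E
```

```text
t 16.82 q 6.249 r 0.0663 resist 8.4 radial 7.8 rib [(301.8, 188.6, 1.8, 5.4, 63.4), (283.0, 173.6, 6.5, 17.5, 59.0)]
[280.76706728 175.61167696]
[284.43693316 173.37711112]
```

Call:
{"api": "apply_moves", "payload": {"steps": [[[0.65,0.04,0,0,0,0,-1],[1.29,0.15,0,0,0,0,-1]]]}}

```text
time_s: 17.12
position: [0.4738, -0.1207, 0.1419]
tcp_rot: [[0.032, 0.999, -0.004], [0.999, -0.032, -0.002], [-0.003, -0.004, -1.0]]
force: [-8.1, -6.2, 3.4]
opening: 0.313
grasp_force: 30.0
```

```bash
python3 st.py; python3 arc.py 6.5 6.7 2;python3 arc.py 6.7 6.8 1;python3 arc.py 6.8 6.9 1;python3 arc.py 6.9 7 1;python3 arc.py 7 7.1 1;python3 arc.py 7.1 7.2 1;python3 arc.py 7.2 7.3 1;python3 arc.py 7.3 7.4 1;python3 arc.py 7.4 7.5 1
```

```text
t 17.12 q 6.454 r 0.0664 resist 7.7 radial 6.7 rib [(301.8, 188.6, 1.8, 5.4, 63.4), (283.6, 173.3, 6.5, 17.8, 59.0)]
6.60: 0.63, 0.17
6.70: 1.23, 0.40
6.80: 0.58, 0.29
6.90: 0.55, 0.35
7.00: 0.51, 0.40
7.10: 0.47, 0.45
7.20: 0.42, 0.50
7.30: 0.37, 0.53
7.40: 0.31, 0.57
7.50: 0.26, 0.60
```

Call:
{"api": "apply_moves", "payload": {"steps": [[[0.63,0.17,0,0,0,0,-1],[1.23,0.4,0,0,0,0,-1]]]}}

```text
time_s: 17.42
position: [0.4778, -0.108, 0.1419]
tcp_rot: [[0.032, 0.999, -0.005], [0.999, -0.032, -0.002], [-0.002, -0.005, -1.0]]
force: [-7.2, -5.4, 4.0]
opening: 0.319
grasp_force: 30.0
```

```bash
python3 st.py
```

```text
t 17.43 q 6.656 r 0.0664 resist 7.8 radial 4.5 rib [(301.5, 188.0, 2.0, 5.0, 90.0), (283.8, 173.1, 6.5, 17.3, 59.0)]
```

Call:
{"api": "apply_moves", "payload": {"steps": [[[0.58,0.29,0,0,0,0,-1]]]}}

```text
time_s: 17.6
position: [0.4807, -0.1022, 0.1419]
tcp_rot: [[0.032, 0.999, -0.005], [0.999, -0.032, -0.001], [-0.001, -0.005, -1.0]]
force: [-8.2, -4.4, 4.6]
opening: 0.315
grasp_force: 30.0
```

```bash
python3 st.py
```

```text
t 17.60 q 6.753 r 0.0664 resist 7.8 radial 5.0 rib [(301.5, 188.0, 2.0, 5.0, 90.0), (283.9, 173.0, 6.5, 17.0, 59.0)]
```

Call:
{"api": "apply_moves", "payload": {"steps": [[[0.55,0.35,0,0,0,0,-1]]]}}

```text
time_s: 17.77
position: [0.4842, -0.0967, 0.1419]
tcp_rot: [[0.032, 0.999, -0.006], [0.999, -0.032, -0.001], [-0.001, -0.006, -1.0]]
force: [-7.8, -4.8, 4.8]
opening: 0.316
grasp_force: 30.0
```

```bash
python3 st.py
```

```text
t 17.77 q 6.852 r 0.0663 resist 8.4 radial 3.7 rib [(301.5, 188.0, 2.0, 5.0, 90.0), (284.1, 172.9, 6.5, 17.5, 59.0)]
```

Call:
{"api": "apply_moves", "payload": {"steps": [[[0.51,0.4,0,0,0,0,-1]]]}}

```text
time_s: 17.95
position: [0.4882, -0.0915, 0.1419]
tcp_rot: [[0.032, 0.999, -0.006], [0.999, -0.032, -0.001], [-0.001, -0.006, -1.0]]
force: [-8.3, -4.1, 4.8]
opening: 0.308
grasp_force: 30.0
```

```bash
python3 st.py
```

```text
t 17.95 q 6.951 r 0.0662 resist 8.5 radial 3.6 rib [(301.5, 188.0, 2.0, 5.0, 90.0), (284.4, 172.8, 6.5, 17.0, 59.0)]
```

Call:
{"api": "apply_moves", "payload": {"steps": [[[0.47,0.45,0,0,0,0,-1]]]}}

```text
time_s: 18.12
position: [0.4927, -0.0868, 0.1419]
tcp_rot: [[0.032, 0.999, -0.006], [0.999, -0.032, -0.0], [-0.001, -0.006, -1.0]]
force: [-8.4, -3.1, 5.9]
opening: 0.313
grasp_force: 30.0
```

```bash
python3 st.py
```

```text
t 18.12 q 7.049 r 0.0662 resist 8.2 radial 3.6 rib [(301.5, 188.0, 2.0, 5.0, 90.0), (284.5, 172.7, 6.5, 17.3, 59.0)]
```

Call:
{"api": "apply_moves", "payload": {"steps": [[[0.42,0.5,0,0,0,0,-1]]]}}

```text
time_s: 18.3
position: [0.4974, -0.0827, 0.1419]
tcp_rot: [[0.032, 0.999, -0.007], [0.999, -0.032, -0.0], [-0.001, -0.007, -1.0]]
force: [-9.8, -3.4, 6.1]
opening: 0.318
grasp_force: 30.0
```

```bash
python3 st.py
```

```text
t 18.30 q 7.142 r 0.0661 resist 9.8 radial 3.5 rib [(301.5, 188.0, 2.0, 5.0, 90.0), (284.5, 172.7, 6.5, 17.3, 59.0)]
```

Call:
{"api": "apply_moves", "payload": {"steps": [[[0.37,0.53,0,0,0,0,-1]]]}}

```text
time_s: 18.48
position: [0.5023, -0.0792, 0.1419]
tcp_rot: [[0.031, 0.999, -0.009], [1.0, -0.031, -0.0], [-0.001, -0.009, -1.0]]
force: [-10.3, -4.1, 8.0]
opening: 0.311
grasp_force: 30.0
```

```bash
python3 st.py
```

```text
t 18.48 q 7.234 r 0.0661 resist 10.9 radial 2.3 rib [(301.5, 188.0, 2.0, 5.0, 90.0), (284.5, 172.7, 6.5, 17.3, 59.0)]
```

Call:
{"api": "apply_moves", "payload": {"steps": [[[0.31,0.57,0,0,0,0,-1],[0.31,0.57,0,0,0,0,-1]]]}}

```text
time_s: 18.77
position: [0.5085, -0.0757, 0.1419]
tcp_rot: [[0.032, 0.999, -0.008], [0.999, -0.032, 0.001], [0.0, -0.008, -1.0]]
force: [-9.2, -1.7, 7.6]
opening: 0.312
grasp_force: 30.0
```

```bash
python3 st.py
```

```text
t 18.77 q 7.342 r 0.0659 resist 9.0 radial 2.7 rib [(301.5, 188.0, 2.0, 5.0, 90.0), (284.5, 172.7, 6.5, 17.3, 59.0)]
```

Call:
{"api": "apply_moves", "payload": {"steps": [[[-0.05,-0.09,0,0,0,0,-1],[-0.05,-0.09,0,0,0,0,-1]]]}}

```text
time_s: 19.08
position: [0.5085, -0.0758, 0.1419]
tcp_rot: [[0.033, 0.999, -0.005], [0.999, -0.033, 0.002], [0.001, -0.005, -1.0]]
force: [-5.8, 1.2, 4.9]
opening: 0.316
grasp_force: 30.0
```

```bash
python3 st.py
```

```text
t 19.07 q 7.341 r 0.0659 resist 4.6 radial 3.8 rib [(301.5, 188.0, 2.0, 5.0, 90.0), (284.5, 172.7, 6.5, 17.3, 59.0)]
```

Call:
{"api": "apply_moves", "payload": {"steps": [[[-0.05,-0.09,0,0,0,0,-1],[-0.05,-0.09,0,0,0,0,1],[-0.05,-0.09,0,0,0,0,1],[-0.05,-0.09,0,0,0,0,1],[-0.05,-0.09,0,0,0,0,1],[-0.05,-0.09,0,0,0,0,1],[-0.05,-0.09,0,0,0,0,1],[-0.05,-0.09,0,0,0,0,1],[-0.05,-0.09,0,0,0,0,1],[-0.05,-0.09,-3,0,0,0,1],[-0.05,-0.09,-8,0,0,0,1],[-0.05,-0.09,-12,0,0,0,1],[-0.05,-0.09,-12,0,0,0,1],[-0.05,-0.09,-12,0,0,0,1]]]}}

```text
time_s: 20.88
position: [0.5094, -0.0767, 0.2616]
tcp_rot: [[0.033, 0.999, -0.001], [0.999, -0.033, 0.0], [0.0, -0.001, -1.0]]
force: [-0.1, 0.4, -0.5]
opening: 1.003
grasp_force: 0.0
```

```bash
python3 - <<'E'
from h import *
s=bot.capture("scene")
cv2.imwrite("pics/c5.png",cv2.resize(s[120:260,185:345],None,fx=3.5,fy=3.5,interpolation=cv2.INTER_CUBIC))
print(blobs(s,(20,120,110),(35,255,255),(265,155,315,190)))
E
```

```text
[(301.5, 188.0, 2.0, 5.0, 90.0), (284.5, 172.7, 6.5, 17.3, 59.0)]
```

View pics/c5.png

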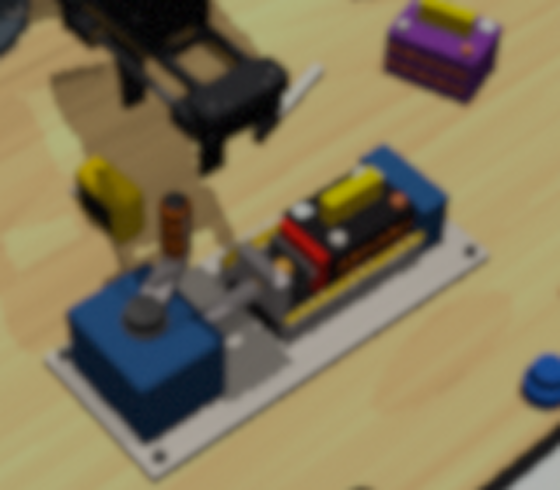

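The module sits flat against the stop with the red pad behind it. The sleeve is free and the gripper is clear of everything.

```bash
python3 -c "
from rig import bot
print(bot.hand_in())"
```

```text
the job is handed in; nothing more can be done
None
```

I set the module flat between the rails, cranked it against the end stop by the held sleeve to an estimated 30–35 N (judged from crank angle and handle force), released the sleeve, and handed the job in at about 21 s; no verdict came back.

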